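Unload the strut and zero the peak hand

ROBOT

A 6-joint arm with a two-finger parallel gripper is mounted at the origin on the work surface. World frame = base frame: x ahead of the robot, y to its left, z up, the work surface at z = 0. Lengths are in mm, angles in rad, forces in N, time in s.
With the tool pointing down it reaches from about 375 to 900 mm from the base axis. Payload 3.1 kg.
Tool frame: the origin (TCP) lies at the very end of the fingers, on their centre line; the grasp point (between the pads) lies tcp_to_grasp behind it (tcp_to_grasp is the distance from the TCP to the grasp point, in mm); z points along the fingers, y is the line along which they close (so a half turn about z gives the same grasp; the last joint's range is limited). The gripper opens to 87 mm and grips with 3 to 60 N. Pads are 19 mm wide; open, the fingers measure 117 mm over their backs; the gripper's body (75 mm by 190 mm) begins 51 mm behind the grasp point.
Start: joints at [0.94, 0.527, 1.433, -0, 1.181, -0.178], TCP at [273.386, 562.011, 222.548] pointing down, gripper open.
Joint ranges: [-3.08, 3.08], [-0.75, 2.2], [0.22, 2.44], [-1.43, 4.57], [0, 2.65], [-2.85, 2.85]. Speed limits (rad/s): [2.79, 2.79, 3.14, 3.14, 3.14, 3.14].

INTERFACE

Orientations are given as a 3x3 rotation matrix whose columns are the frame's x, y, z axes.
In Python, from workcell import * gives the robot as it stands.
- The arm moves only by the shell command python3 -m pendant 'ROWS' [OPENING] [FORCE]. ROWS is a JSON object of lists of equal length, an entry for each row: "translation": the shift along the world's x, y, z in m, a list of three; "delta_rot": the turn, a rotation vector about the world's x, y, z in degrees, a list of three. A call has 1 to 5 rows; each row shifts and turns the commanded pose from where the row before left it; what a row does not reach is not made up. A row lasts 1/8 s, in which the tool goes at most 62.5 mm and 10.7 degrees, less where a joint would pass 70% of its speed; a pose out of reach is approached as far as the arm can. A call is refused whole if a number of a shift passes 0.0625 or a number of a turn 10.7, either way. A call with a gripper value outside its range is refused whole. OPENING is the finger opening in m, from 0 to 0.087, set as the call begins (- or left out, the last holds). The fingers move at their own pace and stop on an object; FORCE is the grip in N (left out, the last holds). Time passes only in rows, so rows that do not move let the fingers close. It gives the time, the measured TCP pose, the force, the opening and the grip force at its end, in the units of the state.
- observe(): the state, without advancing time (a new reading comes with each control period).
- grab_frame(name): name is "side" or "top"; returns a dict with "color" (420x560x3 uint8, red, green, blue), "camera_matrix" (3x3 intrinsics, pixels), "world_to_cam" (4x4, takes a point from world to camera coordinates). Camera axes: x right, y down, z forward; pixel columns grow to the right and rows downward; lengths in mm; the calibration is good to about 2 mm. A picture is of the moment at which its call begins. There is no depth.
- sign_off(): hands the job in; it is judged then, once.
The state is a dict: "time_s": time; "joint_positions": joint angles; "dq": joint speeds; "effort": joint torques, N m; "ee_pos": TCP position; "eef_rot": TCP orientation; "ft_force": force on the tool from outside, world axes, zero at the start; "ft_torque": the same for the moment, N m; "width": finger opening in mm; "grasp_force": force on a finger pad.
Only numpy, scipy, OpenCV 4.12 (cv2) and the standard library are available. Lean on these libraries where they do the work, as an engineer would, in place of code of your own. Each camera call takes 0.05 s, during which the arm holds its last target. There are 200 camera calls.

TASK

Take the load off the strut in the test rig: push the upright bar of its brass turnbuckle over, away from the robot, until it is fully against its stop and both threaded ends have drawn in. Then turn the gauge's red peak hand anticlockwise (seen from above) back to its zero stop, and let go. Leave the loose tools and parts around the rig where they lie.

Things in the scene. Friction and masses are not known exactly. Their poses are not given: they have to be found in the camera images.
- rig: Fixed test rig on a steel base plate 280 x 480 mm, 15 mm thick. Origin on the bench top; x axis points away from the robot (within 25 degrees), y left, z up. On its right a blue gauge box 180 x 180 mm with a white dial facing up, 174 mm over its rim; on its left a horizontal brass turnbuckle along rig y, between the gauge box and a blue end post 100 mm high.
- dial_centre (a point): Centre of the dial on its face, 86 mm above the bench: the vertical turning axis of the peak hand. The red hand has a hub knob 36 mm across, its top 120 mm above the bench, a red arm 12 mm wide (top 100 mm above the bench) and an upright black peg. A brass pin 70 mm from the centre marks the zero stop.
- peak_hand (a joint): Angle of the red peak hand in rad: 0 at the zero stop, where it points from the dial centre 135 degrees anticlockwise from rig +x (toward robot and left). It grows clockwise seen from above: reset it anticlockwise. Starts 1.4 to 3.0. Friction about 1 N at the peg; it stays where it is left.
- peg_top (a point): Top centre of the black peg on the peak hand: 14 mm diameter, 58 mm from the dial centre, standing 38 mm clear above the arm, top 138 mm above the bench. The peg can be pushed round with the fingers.
- sleeve_middle (a point): Middle of the turnbuckle's brass body on its axis, 60 mm above the bench; the axis runs along rig y. Body 104 mm long, 32 mm diameter (top 76 mm above the bench).
- sleeve (a joint): Turn of the turnbuckle body in rad: 0 with its bar leaning 0.4 rad from vertical toward the robot (rig -x), growing as the bar goes over, to the stop at 1.2 (leaning 0.8 rad to rig +x). Both ends draw in 3.5 mm per rad; the black load needle falls to zero at the stop. Starts 0 to 0.25. About 4 N pushed 45 mm from the axis; stays where left.
- bar_end (a point): Centre of the 20 mm red ball at the end of the turnbuckle's bar, 72 mm from the turnbuckle axis; the bar is a 14 mm steel rod standing square out of the middle of the body.
- file_mid (a point): Bystander: flat file with a wooden handle, 300 mm long, lying on the bench; point near its middle.
- wrench_grip (a point): Bystander: steel wrench 170 mm long lying on the rig's base plate behind the turnbuckle; point on its handle.
- brush_grip (a point): Bystander: flat bench brush 190 mm long; point near its middle.
- hammer_grip (a point): Bystander: hammer 260 mm long on the bench; point on its handle.
- tube_mid (a point): Bystander: square steel tube 72 x 72 mm, 120 mm tall, standing on end; point at its centre.
- blade_box_mid (a point): Bystander: flat yellow box 150 x 80 x 30 mm; point at its centre.

How it is judged (in metres and radians):
On the way, in this order (a step that is already met when the one before it is completed fails the run):
1. the turnbuckle is turned fully home (within 0.1 rad of its stop) (value of joint sleeve above 1.1 rad), for 0.2 s.
2. then the peak hand is back at its zero stop (within 0.1 rad) (value of joint peak_hand below 0.1 rad), for 0.2 s.
At the end, for the whole second after the job is handed in: The turnbuckle is within 0.1 rad of its drawn-in stop and the red peak hand within 0.1 rad of its zero stop, both at rest (value of joint sleeve above 1.1 rad and value of joint peak_hand below 0.1 rad and velocity of joint sleeve between -0.1 and 0.1 rad/s and velocity of joint peak_hand between -0.1 and 0.1 rad/s); the robot touches nothing.
It fails at once if a bystander (file, wrench, brush, hammer, tube or yellow box) is moved by more than 30 mm (distance of any of file_mid, wrench_grip, brush_grip, hammer_grip, tube_mid, blade_box_mid from where it was at the start of the episode above 0.03 m).
It also fails if it takes over 54 s, if anything falls off the work surface, if the arm or the gripper's body presses on something with over 40 N, if the wrist force passes 120 N, or if a joint passes its speed limit or range.

## Working session

There is one attempt and no reset: what is moved stays moved. The work goes in short steps, Python scripts to look and compute and a shell command to move; the robot and the scene stay as the last step left them, time stands still between calls to the robot, and variables do not carry over. Pictures are saved under pics/ and viewed, at most 10 in all, crops included, and the job is handed in when it is done.

```bash
mkdir -p pics; ls; python3 - <<'E'
from workcell import *
import cv2,numpy as np
for n in("top","side"):
    f=grab_frame(n); cv2.imwrite(f"pics/{n}0.png",f["color"][:,:,::-1]); np.savez(f"{n}0.npz",**f)
    print(n,f["camera_matrix"].tolist(),np.round(f["world_to_cam"],3).tolist())
s=observe();print(s["time_s"],s["ee_pos"],s["eef_rot"],s["width"])
E
```

```text
pics
top [[451.082347996001, 0.0, 279.0785391206652], [0.0, 451.082347996001, 208.9129554937204], [0.0, 0.0, 1.0]] [[0.07, -0.998, -0.001, 21.313], [-0.973, -0.068, -0.218, 532.514], [0.218, 0.016, -0.976, 1052.294], [0.0, 0.0, 0.0, 1.0]]
side [[402.38195223014526, 0.0, 278.8738165967436], [0.0, 402.38195223014526, 204.00080624557177], [0.0, 0.0, 1.0]] [[0.904, -0.427, -0.019, -478.79], [-0.248, -0.489, -0.836, 249.474], [0.348, 0.76, -0.548, 1003.038], [0.0, 0.0, 0.0, 1.0]]
0.1 [272.99833733 561.49961838 221.66139561] [[-8.99228200e-01  4.37478393e-01 -1.14060182e-03]
 [ 4.37479746e-01  8.99226905e-01 -1.56360541e-03]
 [ 3.41616265e-04 -1.90502828e-03 -9.99998127e-01]] 86.89760243530213
```

View pics/top0.png

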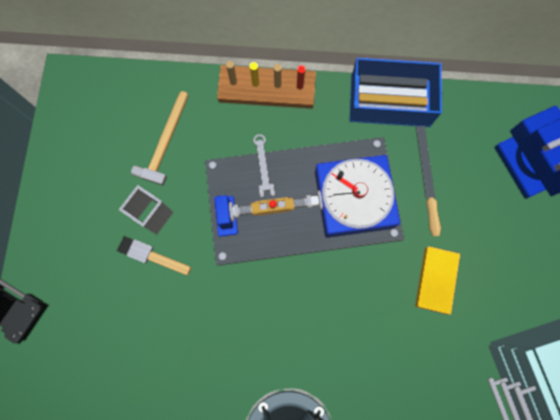

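View pics/side0.png

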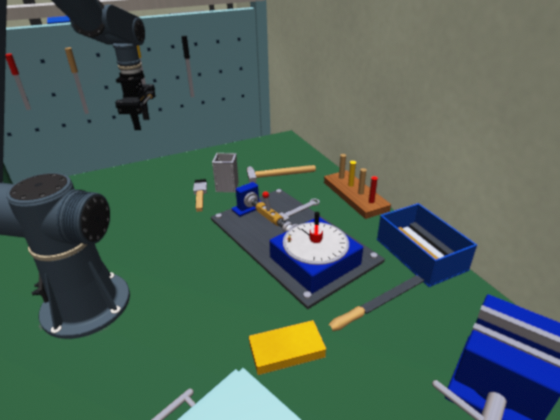

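The top view shows the plate screws at (212,164), (377,143), (394,233) and (222,256). The ball is near (273,204), the dial hub near (360,190), the peg near (339,175) and the zero pin near (345,217).

```bash
cat >h.py <<'E'
import numpy as np,cv2
def ray(f,u,v,z):
    T=f["world_to_cam"];R=T[:3,:3];c=-R.T@T[:3,3]
    d=R.T@np.linalg.inv(f["camera_matrix"])@[u,v,1.]
    return c+d*(z-c[2])/d[2]
def proj(f,p):
    T=f["world_to_cam"];q=f["camera_matrix"]@(T[:3,:3]@p+T[:3,3]);return q[:2]/q[2]
def red(f,box=None):
    h=cv2.cvtColor(f["color"],cv2.COLOR_RGB2HSV)
    m=(((h[...,0]<6)|(h[...,0]>174))&(h[...,1]>170)&(h[...,2]>90)).astype(np.uint8)
    n,l,s,c=cv2.connectedComponentsWithStats(m);return [(s[i,4],s[i,:4],c[i]) for i in range(1,n) if s[i,4]>5]
def rt(f,t):
    R=f["world_to_cam"][:3,:3]
E
python3 - <<'E'
from h import *
t=dict(np.load("top0.npz"));s=dict(np.load("side0.npz"))
P=[ray(t,u,v,17)[:2] for u,v in[(212,164),(377,143),(394,233),(222,256)]]
print(np.round(P),np.round(np.mean(P,0)))
e=(P[0]-P[1])+(P[3]-P[2]);print("y axis angle",np.degrees(np.arctan2(-e[0],e[1])))
for n,f in(("t",t),("s",s)):
    for a in red(f):print(n,a)
print("dial",ray(t,359,194,86),"hub",ray(t,361,190,120),"peg",ray(t,339,174,138),"ball",ray(t,273,204,125),"body",ray(t,272,205,76))
for n,f,(x0,y0,x1,y1) in(("t",t,(200,130,410,270)),("s",s,(200,140,400,310))):
    cv2.imwrite(f"pics/{n}c.png",cv2.resize(f["color"][y0:y1,x0:x1,::-1],None,fx=3.5,fy=3.5,interpolation=cv2.INTER_CUBIC))
E
```

```text
[[ 647.  243.]
 [ 735. -186.]
 [ 497. -235.]
 [ 409.  193.]] [572.   4.]
y axis angle 11.661545845442499
t (np.int32(48), array([298,  66,   7,   9], dtype=int32), array([300.89583333,  69.91666667]))
t (np.int32(64), array([340, 178,  18,  18], dtype=int32), array([349.265625, 185.421875]))
t (np.int32(35), array([270, 200,   6,   8], dtype=int32), array([272.48571429, 203.6       ]))
s (np.int32(79), array([ 6, 54, 10, 21], dtype=int32), array([10.32911392, 63.18987342]))
s (np.int32(124), array([369, 176,   8,  27], dtype=int32), array([372.66935484, 189.25      ]))
s (np.int32(27), array([263, 192,   6,   6], dtype=int32), array([265.2962963 , 194.22222222]))
s (np.int32(109), array([310, 224,  12,  18], dtype=int32), array([315.62385321, 234.85321101]))
dial [ 574.07261431 -132.05552547   86.        ] hub [ 574.88485964 -130.87859476  120.        ] peg [604.71895149 -75.70201582 138.        ] ball [525.60160162  72.42543148 125.        ] body [534.38548519  76.20359364  76.        ]
```

View pics/tc.png

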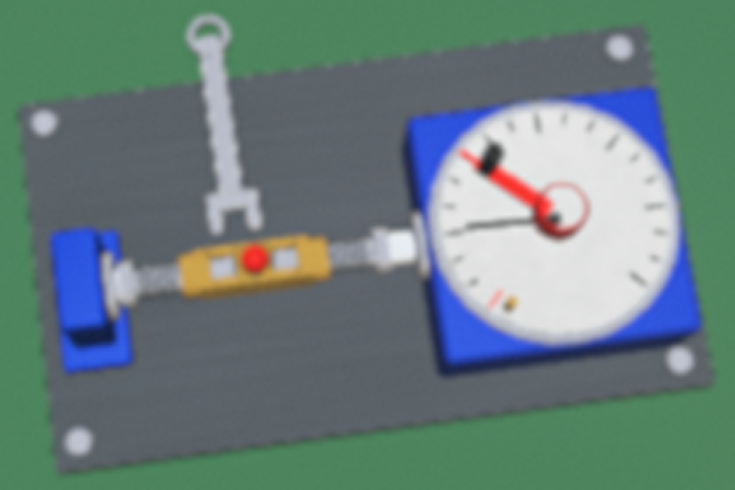

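View pics/sc.png

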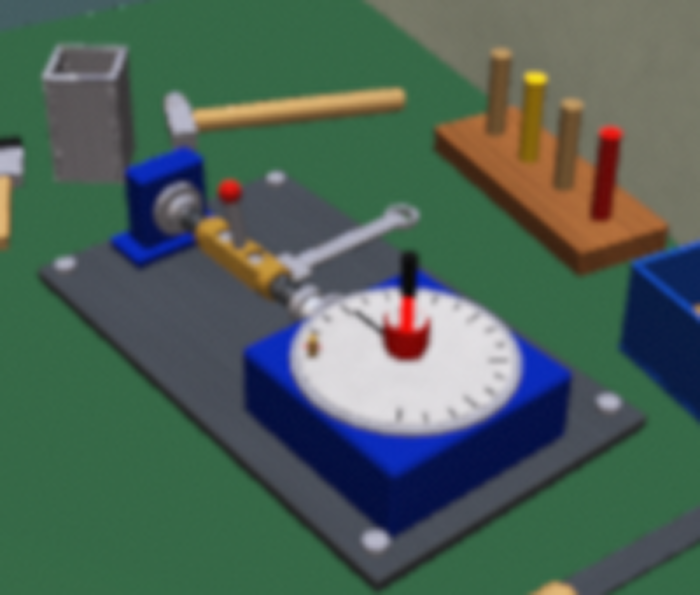

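The zoomed crops confirm it. The hub is at top-view pixel (361,189), the peg top at (341,173), the zero pin at (346,217) and the ball at (272.5,203.6). Next I'll triangulate the key points.

```bash
python3 - <<'E'
from h import *
from workcell import *
t=dict(np.load("top0.npz"));s=dict(np.load("side0.npz"))
def tri(a,b):
    P=[f["camera_matrix"]@f["world_to_cam"][:3] for f in(t,s)]
    X=cv2.triangulatePoints(P[0],P[1],np.array(a,float),np.array(b,float)).ravel();return X[:3]/X[3]
print("ball",tri((272.5,203.6),(265.3,194.2)))
print("peg",tri((341,172.9),(316.7,213)))
print("pin",ray(t,345.7,216.6,95),"body",ray(t,272.4,204.9,76))
y=np.radians(11.66);c=np.array([575,-131]);
pin=ray(t,345.7,216.6,95)[:2]-c;print(np.hypot(*pin),np.degrees(np.arctan2(pin[1],pin[0])))
for a in (np.array(ray(t,341,172.9,138)[:2])-c,): print(np.hypot(*a),np.degrees(np.arctan2(a[1],a[0])))
print([k for k in observe()],globals().get("tcp_to_grasp"))
E
```

```text
ball [524.01238761  73.4472251  133.94809423]
peg [607.57874371 -80.22274581 136.35304616]
pin [ 514.07865822 -100.88412842   95.        ] body [534.70232078  75.2526975   76.        ]
67.95863157005591 153.69495931631582
60.39572595065902 57.20810267194317
['time_s', 'joint_positions', 'dq', 'effort', 'ee_pos', 'eef_rot', 'ft_force', 'ft_torque', 'grasp_force', 'width'] 18.700000000000003
```

```bash
python3 -m pendant '{"translation":[[0.02,-0.05,0],[0.02,-0.05,0],[0.02,-0.05,0],[0.02,-0.05,0],[0.02,-0.05,0]],"delta_rot":[[0,0,3.8],[0,0,3.8],[0,0,3.8],[0,0,3.8],[0,0,3.8]]}' 0 20
python3 -m pendant '{"translation":[[0.02,-0.05,0],[0.02,-0.05,0],[0.02,-0.05,0],[0.02,-0.05,0],[0.02,-0.05,0]],"delta_rot":[[0,0,3.8],[0,0,3.8],[0,0,3.8],[0,0,3.8],[0,0,3.8]]}'
python3 -m pendant '{"translation":[[0,0,-0.04],[0,0,-0.04],[0,0,-0.03],[0,0,-0.02],[0,0,0]],"delta_rot":[[0,0,0],[0,0,0],[0,0,0],[0,0,0],[0,0,0]]}'
python3 - <<'E'
from h import *
from workcell import *
for n in("top","side"):
    f=grab_frame(n)
    x0,y0,x1,y1=(190,120,420,290) if n=="top" else (190,120,420,310)
    cv2.imwrite(f"pics/{n}1.png",cv2.resize(f["color"][y0:y1,x0:x1,::-1],None,fx=3,fy=3))
E
```

```text
time_s: 0.72
ee_pos: [373.6, 310.4, 222.4]
eef_rot: [[-0.993, 0.118, -0.0], [0.118, 0.993, -0.0], [0.0, -0.0, -1.0]]
ft_force: [0.9, -0.6, -0.4]
width: 44.8
grasp_force: 0.0
time_s: 1.35
ee_pos: [473.6, 60.3, 222.4]
eef_rot: [[-0.978, -0.211, -0.0], [-0.211, 0.978, 0.0], [0.0, 0.0, -1.0]]
ft_force: [0.2, -0.1, -0.1]
width: 1.8
grasp_force: 0.0
time_s: 1.98
ee_pos: [472.1, 62.1, 91.1]
eef_rot: [[-0.978, -0.209, -0.004], [-0.209, 0.978, 0.0], [0.004, 0.001, -1.0]]
ft_force: [-0.2, 0.4, 0.1]
width: 0.5
grasp_force: 0.0
```

View pics/side1.png

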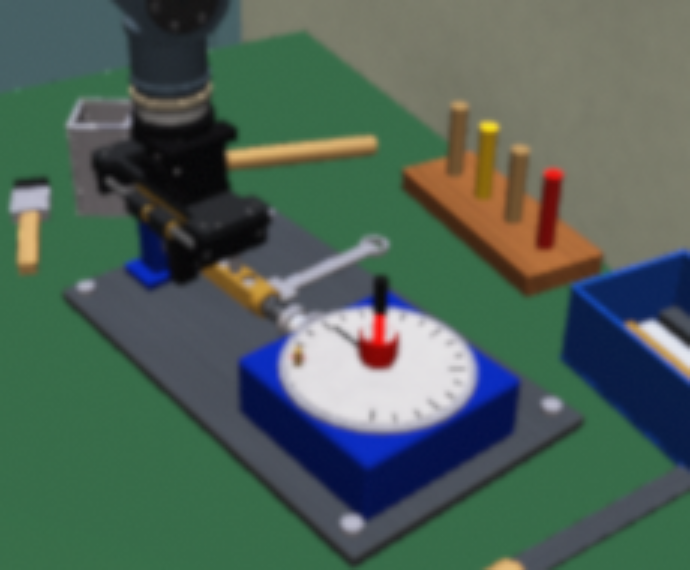

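The closed fingers stand on the robot side of the ball, clear of everything else. Now push along rig +x.

```bash
python3 -m pendant '{"translation":[[0.0147,0.003,0],[0.0147,0.003,0],[0.0147,0.003,0],[0.01,0.002,0],[0,0,0]],"delta_rot":[[0,0,0],[0,0,0],[0,0,0],[0,0,0],[0,0,0]]}'
python3 -m pendant '{"translation":[[0.005,0.001,0],[0.005,0.001,0],[0.005,0.001,0],[0,0,0]],"delta_rot":[[0,0,0],[0,0,0],[0,0,0],[0,0,0]]}'
```

```text
time_s: 2.7
ee_pos: [527.5, 73.5, 92.5]
eef_rot: [[-0.978, -0.209, -0.001], [-0.209, 0.978, 0.0], [0.001, 0.0, -1.0]]
ft_force: [-3.7, 0.4, 2.9]
width: 0.6
grasp_force: 1.7
time_s: 3.2
ee_pos: [539.9, 76.0, 91.5]
eef_rot: [[-0.978, -0.209, -0.006], [-0.209, 0.978, 0.0], [0.006, 0.001, -1.0]]
ft_force: [-6.1, -0.8, -0.1]
width: 0.2
grasp_force: 2.1
```

```bash
python3 -m pendant '{"translation":[[0.004,0.001,0],[0.004,0.001,0],[0,0,0]],"delta_rot":[[0,0,0],[0,0,0],[0,0,0]]}'
python3 -m pendant '{"translation":[[0.003,0.0005,0],[0.003,0.0005,0],[0,0,0]],"delta_rot":[[0,0,0],[0,0,0],[0,0,0]]}'
```

```text
time_s: 3.58
ee_pos: [548.7, 77.9, 91.7]
eef_rot: [[-0.978, -0.209, -0.004], [-0.209, 0.978, -0.0], [0.004, 0.001, -1.0]]
ft_force: [-4.6, -1.5, 0.5]
width: 0.4
grasp_force: 2.0
time_s: 3.95
ee_pos: [552.1, 78.6, 91.8]
eef_rot: [[-0.978, -0.21, -0.01], [-0.21, 0.978, -0.001], [0.01, 0.001, -1.0]]
ft_force: [-9.2, -2.7, 4.3]
width: 0.8
grasp_force: 4.9
```

```bash
python3 -m pendant '{"translation":[[0.002,0.0004,0],[0.002,0.0004,0],[0,0,0]],"delta_rot":[[0,0,0],[0,0,0],[0,0,0]]}'
python3 -m pendant '{"translation":[[0.002,0.0004,0],[0,0,0],[0,0,0]],"delta_rot":[[0,0,0],[0,0,0],[0,0,0]]}'
```

```text
time_s: 4.32
ee_pos: [552.7, 79.0, 91.8]
eef_rot: [[-0.977, -0.211, -0.017], [-0.211, 0.978, -0.002], [0.017, 0.002, -1.0]]
ft_force: [-14.4, -5.0, 9.2]
width: 0.4
grasp_force: 8.5
time_s: 4.7
ee_pos: [552.8, 79.1, 91.7]
eef_rot: [[-0.977, -0.211, -0.021], [-0.211, 0.978, -0.002], [0.021, 0.002, -1.0]]
ft_force: [-17.9, -6.0, 11.8]
width: 0.1
grasp_force: 10.2
```

It's firmly on the stop: 18 N with no further travel. Now retreat, lift, and move across to beyond the peg.

```bash
python3 -m pendant '{"translation":[[-0.02,-0.004,0],[-0.02,-0.004,0],[0,0,0.06],[0,0,0.06],[0,0,0]],"delta_rot":[[0,0,0],[0,0,0],[0,0,0],[0,0,0],[0,0,0]]}'
python3 -m pendant '{"translation":[[0.042,-0.047,0],[0.042,-0.047,0],[0.042,-0.047,0],[0,0,0]],"delta_rot":[[0,0,0],[0,0,0],[0,0,0],[0,0,0]]}'
python3 - <<'E'
from h import *
from workcell import *
ims=[]
for n in("top","side"):
    f=grab_frame(n)
    x0,y0,x1,y1=(190,130,420,270) if n=="top" else (210,150,440,290)
    ims.append(cv2.resize(f["color"][y0:y1,x0:x1,::-1],None,fx=2.1,fy=2.1,interpolation=cv2.INTER_CUBIC))
cv2.imwrite("pics/2.png",np.vstack(ims))
E
```

```text
time_s: 5.32
ee_pos: [528.5, 71.9, 218.2]
eef_rot: [[-0.978, -0.209, 0.018], [-0.209, 0.978, -0.001], [-0.017, -0.005, -1.0]]
ft_force: [-0.1, 0.2, 0.3]
width: 0.4
grasp_force: 0.0
time_s: 5.82
ee_pos: [651.5, -72.3, 211.3]
eef_rot: [[-0.979, -0.204, 0.005], [-0.204, 0.979, -0.002], [-0.005, -0.003, -1.0]]
ft_force: [-0.0, 0.9, -0.3]
width: 0.6
grasp_force: 0.0
```

View pics/2.png

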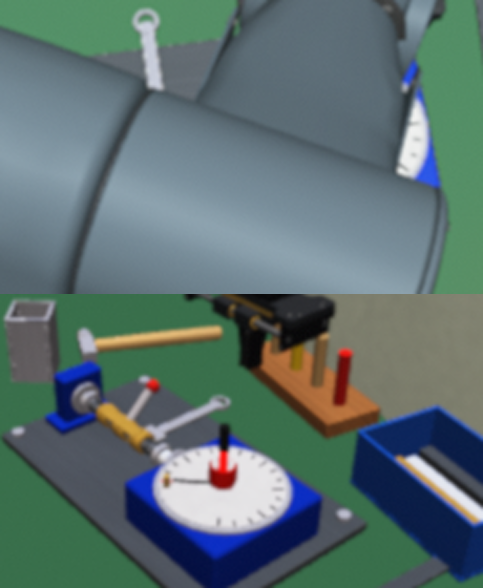

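The side view shows the bar leaned away and the load needle at zero. The fingers are beyond the peg. Descend and sweep the peg along its arc.

```bash
python3 -m pendant '{"translation":[[0,-0.003,-0.05],[0,0,-0.04],[0,0,-0.013],[0,0,0]],"delta_rot":[[0,0,0],[0,0,0],[0,0,0],[0,0,0]]}'
python3 -m pendant '{"translation":[[-0.014,-0.001,0],[-0.014,-0.001,0],[-0.007,0.003,0],[-0.007,0.003,0],[0,0,0]],"delta_rot":[[0,0,0],[0,0,0],[0,0,0],[0,0,0],[0,0,0]]}'
```

```text
time_s: 6.42
ee_pos: [646.9, -69.6, 109.2]
eef_rot: [[-0.978, -0.21, -0.001], [-0.21, 0.978, 0.0], [0.001, 0.001, -1.0]]
ft_force: [-0.2, -0.1, 0.6]
width: 0.6
grasp_force: 0.0
time_s: 7.05
ee_pos: [604.5, -66.5, 109.8]
eef_rot: [[-0.978, -0.21, -0.001], [-0.21, 0.978, -0.0], [0.001, -0.0, -1.0]]
ft_force: [1.3, -0.3, -0.0]
width: 0.4
grasp_force: 0.0
```

```bash
python3 -m pendant '{"translation":[[-0.013,-0.004,0],[-0.015,-0.002,0],[-0.014,-0.006,0],[0,0,0]],"delta_rot":[[0,0,0],[0,0,0],[0,0,0],[0,0,0]]}'
python3 -m pendant '{"translation":[[-0.006,-0.005,0],[-0.006,-0.005,0],[-0.004,-0.005,0],[0,0,0]],"delta_rot":[[0,0,0],[0,0,0],[0,0,0],[0,0,0]]}'
```

```text
time_s: 7.55
ee_pos: [561.9, -79.4, 109.3]
eef_rot: [[-0.978, -0.208, -0.002], [-0.208, 0.978, -0.0], [0.002, 0.0, -1.0]]
ft_force: [0.9, 0.0, -1.0]
width: 0.4
grasp_force: 0.0
time_s: 8.05
ee_pos: [547.4, -93.8, 109.6]
eef_rot: [[-0.978, -0.208, 0.0], [-0.208, 0.978, 0.0], [-0.0, 0.0, -1.0]]
ft_force: [0.7, 1.6, 0.3]
width: 0.4
grasp_force: 1.0
```

```bash
python3 -m pendant '{"translation":[[-0.003,-0.003,0],[-0.003,-0.003,0],[0,0,0]],"delta_rot":[[0,0,0],[0,0,0],[0,0,0]]}'
python3 -m pendant '{"translation":[[-0.003,-0.001,0],[-0.003,-0.001,0],[0,0,0]],"delta_rot":[[0,0,0],[0,0,0],[0,0,0]]}'
```

```text
time_s: 8.43
ee_pos: [547.0, -94.8, 109.9]
eef_rot: [[-0.979, -0.203, 0.012], [-0.203, 0.979, 0.008], [-0.014, 0.005, -1.0]]
ft_force: [14.7, 19.9, -4.9]
width: 0.4
grasp_force: 11.1
time_s: 8.8
ee_pos: [546.8, -95.3, 110.2]
eef_rot: [[-0.979, -0.2, 0.025], [-0.2, 0.98, 0.009], [-0.026, 0.004, -1.0]]
ft_force: [26.8, 28.8, -12.3]
width: 0.8
grasp_force: 18.3
```

The force climbs with no travel, so this is the stop. Back off, lift clear and check.

```bash
python3 -m pendant '{"translation":[[0.007,0.007,0],[0.01,0.01,0],[0.005,0.01,0],[0,0,0.05],[0,0,0.05]],"delta_rot":[[0,0,0],[0,0,0],[0,0,0],[0,0,0],[0,0,0]]}'
python3 -m pendant '{"translation":[[0,0.05,0.03],[-0.03,0.06,0],[-0.03,0.06,0],[-0.03,0.06,0],[-0.03,0.06,0]],"delta_rot":[[0,0,0],[0,0,0],[0,0,0],[0,0,0],[0,0,0]]}'
python3 -m pendant '{"translation":[[0,0.06,0],[0,0.06,0],[0,0,0],[0,0,0]],"delta_rot":[[0,0,0],[0,0,0],[0,0,0],[0,0,0]]}'
python3 - <<'E'
from h import *
from workcell import *
ims=[]
for n in("top","side"):
    f=grab_frame(n)
    x0,y0,x1,y1=(190,130,420,270) if n=="top" else (210,150,440,290)
    ims.append(cv2.resize(f["color"][y0:y1,x0:x1,::-1],None,fx=2.1,fy=2.1,interpolation=cv2.INTER_CUBIC))
cv2.imwrite("pics/3.png",np.vstack(ims))
E
```

```text
time_s: 9.43
ee_pos: [556.2, -74.4, 209.8]
eef_rot: [[-0.978, -0.209, -0.004], [-0.209, 0.978, 0.0], [0.003, 0.001, -1.0]]
ft_force: [0.9, -0.8, 0.3]
width: 0.5
grasp_force: 0.0
time_s: 10.05
ee_pos: [444.0, 200.1, 239.6]
eef_rot: [[-0.978, -0.208, -0.0], [-0.208, 0.978, -0.001], [0.001, -0.001, -1.0]]
ft_force: [0.8, -0.2, 0.4]
width: 0.7
grasp_force: 0.0
time_s: 10.55
ee_pos: [444.8, 318.3, 239.1]
eef_rot: [[-0.978, -0.21, -0.001], [-0.21, 0.978, -0.002], [0.002, -0.001, -1.0]]
ft_force: [-1.0, -0.1, -0.4]
width: 0.6
grasp_force: 0.0
```

View pics/3.png

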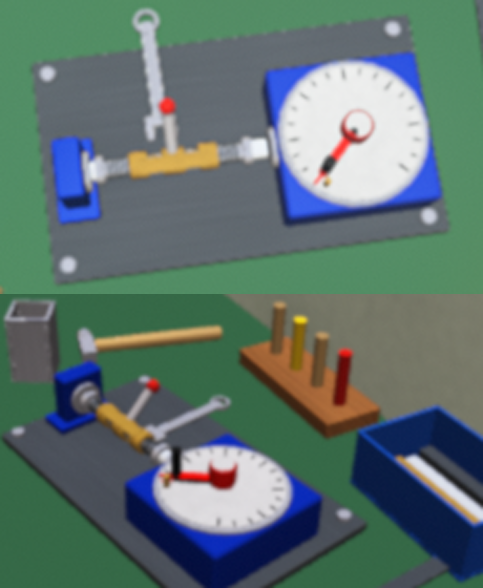

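The red hand rests against the brass pin, and the bar is fully over, with its ball at crop pixel (167,105). The wrench is undisturbed and the robot is clear.

```bash
python3 -c "
from workcell import *
print(sign_off())"
```

```text
the job is handed in; nothing more can be done
None
```

The turnbuckle bar is pushed fully over to its stop and the red peak hand is back on its zero stop. The robot is clear of everything, the wrench beside the bar looks undisturbed, and the job is handed in; sign-off returned no verdict.

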